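# Snug a ring chuck on a half-turned top

## Robot

A 7-joint arm with a two-finger parallel gripper is mounted at the origin on the work surface. World frame = base frame: x ahead of the robot, y to its left, z up, the work surface at z = 0. Lengths are in m, angles in rad, forces in N, time in s.
With the tool pointing down it reaches from about 0.425 to 0.925 m from the base axis. Payload 6.8 kg.
Tool frame: the origin (TCP) lies between the finger pads; the fingertips stand 11 mm ahead of it and the grasp point (between the pads) lies 8 mm behind it; z points along the fingers, y is the line along which they close (so a half turn about z gives the same grasp; the last joint's range is limited). The gripper opens to 85 mm and grips with 20 to 120 N. Pads are 22 mm wide; open, the fingers measure 114 mm over their backs; the gripper's body (76 mm by 85 mm) begins 54 mm behind the grasp point. The pads swing forward as they close: fully open they stand 13 mm farther back than shut.
Start: joints at [1.078, 0.477, 0.022, 1.555, -0.011, 1.109, -0.083], TCP at [0.253, -0.626, 0.242] pointing down, gripper open.
Joint ranges: [-2.96, 2.96], [-0.34, 2.1], [-1.41, 1.46], [0.24, 2.44], [-1.37, 4.51], [0.17, 1.92], [-2.96, 2.96]. Speed limits (rad/s): [2.39, 2.39, 3.14, 3.14, 3.14, 3.14, 3.14].

## Interface

Orientations are given as [roll, pitch, yaw] about the fixed x, y, z axes, in that order (R = Rz(yaw) Ry(pitch) Rx(roll)).
In Python, from station import arm, vision gives the robot as it stands. The module is installed in compiled form; this text tells all that it offers.
- The arm moves only by the tool jog_arm, never from a script. Its argument "increments" is a list that holds one entry, the list of rows, each a list of 6 numbers: the shift along the world's x, y, z in mm, then the turn, a rotation vector about the world's x, y, z in degrees. In form: [[[dx, dy, dz, rx, ry, rz], ...]]. A call has exactly 8 rows; each row shifts and turns the commanded pose from where the row before left it; what a row does not reach is not made up. A row lasts 1/12 s, in which the tool goes at most 41.7 mm and 7.16 degrees, less where a joint would pass 70% of its speed; a pose out of reach is approached as far as the arm can. A call is refused whole if a number of a shift passes 41.7 or a number of a turn 7.16, either way. A call with a gripper value outside its range is refused whole. "gripper" is the gripper's target within -1 to 1 (fully open at 1, half-way at 0, shut at -1), set as the call begins (left out, the last holds). The fingers move at their own pace and stop on an object; the grip force is fixed at half the most. Time passes only in rows, so rows that do not move let the fingers close, or fill a call up. It gives the time, the measured TCP pose, the force, the opening and the grip force at its end, in the units of the state.
- arm.observe(): the state, without advancing time (a new reading comes with each control period).
- vision.get_image(name): name is "scene" or "top" or "wrist"; returns a dict with "frame" (384x512x3 uint8, blue, green, red), "z_map" (384x512 float32, m along the optical axis (not along the pixel's ray), 0 where there is no reading), "fx", "fy", "cx", "cy" (pixels), "k1" (the pictures are not rectified: a ray, as slopes to the right and down, at radius r is drawn at 1 + k1 r^2 times it, then the intrinsics apply), "cam_to_world" (4x4, takes a point from camera to world coordinates); the wrist camera has in their place "mount" (4x4, takes a point from camera to tool coordinates, whose origin is the TCP and whose axes are the flange's). Camera axes: x right, y down, z forward; pixel columns grow to the right and rows downward; lengths in m; the calibration is good to about 2 mm. A picture is of the moment at which its call begins: read the wrist's pose just before it.
- arm.finish_job(): hands the job in; it is judged then, once.
The state is a dict: "clock": time; "qpos": joint angles; "joint_velocities": joint speeds; "effort": joint torques, N m; "ee_pos": TCP position; "eef_rot": TCP orientation; "force": force on the tool from outside, world axes, zero at the start; "ft_torque": the same for the moment, N m; "grip_width": finger opening in m; "gripper_force": force on a finger pad.
Only numpy, scipy, OpenCV 4.12 (cv2) and the standard library are available. Lean on these libraries where they do the work, as an engineer would, in place of code of your own. Each camera call takes 0.05 s, during which the arm holds its last target. There are 200 camera calls.

## Task

A half-turned maple top stands loose in the open jaws of the tilted chuck. Turn the chuck's slim knurled ring clockwise (as seen looking at the jaws), regripping as often as needed, until the three jaws hold the top centred and snug without crushing it. Keep the gripper off the fixed front body and its jaws, the rear flange and the top, then let go, leaving the other things on the cart where they are.

Things in the scene. Friction and masses are not known exactly. Their poses are not given: they have to be found in the camera images.
- ring_centre (a point): Centre of the slim knurled grey steel ring (one red flute), 67 mm diameter, 15 mm thick along its axis; the rear flange's face lies 8 mm below this point, the front body's rear face 8 mm above. Fixed, does not turn with the ring. z: chuck axis out through jaws and top, 28 deg off vertical, leaning towards the robot at yaw 0 (yaw +-20 deg); y: level. Ring turns about z, clockwise (-z) closes.
- flange: Rear fixed ring: dark blued steel flange, 90 mm diameter, 10 mm thick, right behind the knurled ring (0.5 mm gap). Origin at the centre of its front face, same axes as ring_centre. The fingertips stand over this face when they grip the ring, and must not press on it.
- front_ring: Front fixed ring: bright steel chuck body, 58 mm diameter, 10 mm thick along the axis, right in front of the knurled ring, which stands 4.5 mm proud of it all round. Origin at the centre of its rear face, 16 mm above the flange's face; same axes. Carries the three jaws.
- jaw0: One of three dark steel jaws, 120 deg apart, standing 9 mm up from the front body's face. All move radially together, 2.2 mm per radian of ring. Their outside is at most 31 mm from the axis (wide open), inside the ring's edge. They stand open at the start: the ring must turn about 1.4 to 2.6 rad before they bite, how much is not known beforehand. Origin: on that face, near the axis (0 to 6 mm off it).
- jaw1: Second jaw, like jaw0.
- jaw2: Third jaw, like jaw0.
- grip_centre (a point): Point on the chuck axis 5.5 mm above the front body's front face (23.5 mm above ring_centre): where the belly's middle lies when held true. Ring's drag with the jaws open: about 0.4 N m; it stays where it is left. Once they bite, the torque climbs some 0.2 N m per further 0.2 rad. Snug is 0.6 to 0.9 N m (30 to 75 N a jaw, of which up to 60 N stays on letting go); beyond 1.3 N m the maple is crushed.
- top_centre (a point): Centre of the belly of the half-turned pale maple top in the chuck: belly 40 mm diameter, 11 mm high, seated on the front body's face, the crown's stub ending 16 mm above that face (42 mm above the flange's face), cone 46 mm long hidden down the chuck's bore; about 60 g. z along the top's axis, out of the chuck. Loose at first, 2 or 3 mm off centre.
- post: Green cast bench post that carries the chuck, bolted to the cart: base 130 x 120 x 14 mm, column 50 mm thick, tilting knuckle 115 mm up. Origin under the column on the cart top; the ring's centre is 32 mm towards the robot (-x of the post) and 175 mm up.
- top_b: Bystander: half-turned maple top standing point up on the cart, 48 mm diameter, 66 mm tall; origin at its foot.
- top_c: Bystander: a second, slightly darker one like top_b.
- faceplate: Bystander: black iron faceplate lying on the cart, 150 mm diameter, 10 mm thick, boss 36 mm high; origin under its centre.
- caliper: Bystander: brass dial caliper lying flat on the cart, 200 mm long, 13 mm high; origin under its beam's middle, x along the beam.

How it is judged:
By the outcome, as a careful person would: the job done as asked, in the order asked, and still so for the second after the job is handed in, with the robot touching nothing.
It also fails if it takes over 59 s, if anything falls off the work surface, if the arm or the gripper's body presses on something with over 40 N, if the wrist force passes 120 N, or if a joint passes its speed limit or range.

## Working session

There is one attempt and no reset: what is moved stays moved. The work goes in short steps, Python scripts to look and compute and a tool call to move; the robot and the scene stay as the last step left them, time stands still between calls to the robot, and variables do not carry over. Pictures are saved under pics/ and viewed, at most 10 in all, crops included, and the job is handed in when it is done.

Besides the shell and the picture viewer there is one more tool, called as name(argument=value, ...) on one line, values as JSON. jog_arm: Moves the arm, as the interface text tells. Its arguments: {"type":"object","properties":{"increments":{"type":"array","items":{"type":"array","items":{"type":"array","items":{"type":"number"}}}},"gripper":{"type":"number"}},"required":["increments"]}

```bash
mkdir -p pics; cat > h.py <<'E'
import numpy as np, cv2
from scipy.spatial.transform import Rotation as R
from station import arm, vision
def ray(im,u,v):
    x=(u-im["cx"])/im["fx"];y=(v-im["cy"])/im["fy"]
    a,b=x,y
    for _ in range(10):
        s=1+im["k1"]*(a*a+b*b);a,b=x/s,y/s
    return a,b
def cloud(im,T,u,v):
    u=np.asarray(u,float);v=np.asarray(v,float)
    a,b=ray(im,u,v);z=im["z_map"][v.astype(int),u.astype(int)]
    P=np.stack([a*z,b*z,z],-1)
    return P@T[:3,:3].T+T[:3,3],z
E
python3 - <<'E'
from h import *
s=arm.observe();print(s)
ims={}
for n in("scene","top"):
    im=vision.get_image(n);ims[n]=im;np.save(n+".npy",im,allow_pickle=True)
    print(n,im["fx"],im["k1"],im["cam_to_world"].round(3).tolist())
cv2.imwrite("pics/a.png",cv2.resize(np.hstack([ims["scene"]["frame"],ims["top"]["frame"]]),(800,300)))
cv2.imwrite("pics/s.png",cv2.resize(ims["scene"]["frame"],(800,600)))
cv2.imwrite("pics/t.png",cv2.resize(ims["top"]["frame"],(800,600)))
E
```

```text
{'clock': 0.0, 'qpos': array([ 1.07788287,  0.47784487,  0.02237141,  1.55646022, -0.01151607,
        1.10930422, -0.08305214]), 'joint_velocities': array([-4.20995875e-04, -8.83412910e-04, -1.00155942e-05, -8.57795505e-04,
       -8.76850045e-04,  1.01849565e-03, -4.21622836e-04]), 'effort': array([-9.08745028e-05, -5.96458590e+01,  1.60747737e+00, -2.81204313e+01,
        1.22833857e-02,  9.49329376e-03,  3.92941018e-06]), 'ee_pos': array([ 0.25314072, -0.62510937,  0.2412926 ]), 'eef_rot': array([-3.13970995e+00,  1.42238412e-04,  3.84847650e-01]), 'force': array([0.0418769 , 0.39261353, 0.53370236]), 'ft_torque': array([-0.03774273,  0.07532648, -0.00525058]), 'gripper_force': 0.0, 'grip_width': 0.08531810388515922}
scene 349.3857828668785 -0.02766626046865338 [[0.62, 0.41, -0.669, 1.099], [0.785, -0.323, 0.529, -0.288], [0.001, -0.853, -0.522, 0.49], [0.0, 0.0, 0.0, 1.0]]
top 352.45481686867873 -0.05066610519058325 [[-0.15, -0.96, 0.237, 0.502], [-0.989, 0.145, -0.037, 0.054], [0.002, -0.24, -0.971, 0.876], [0.0, 0.0, 0.0, 1.0]]
```

View pics/s.png

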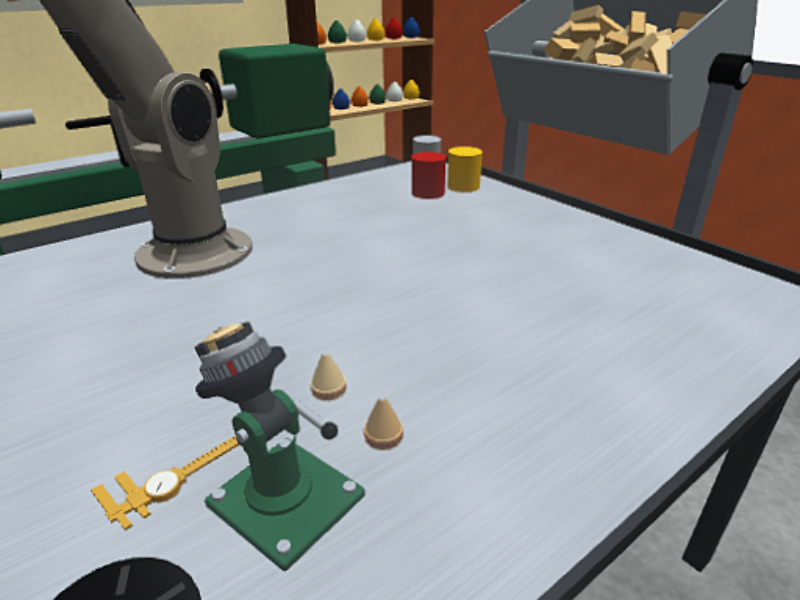

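View pics/t.png

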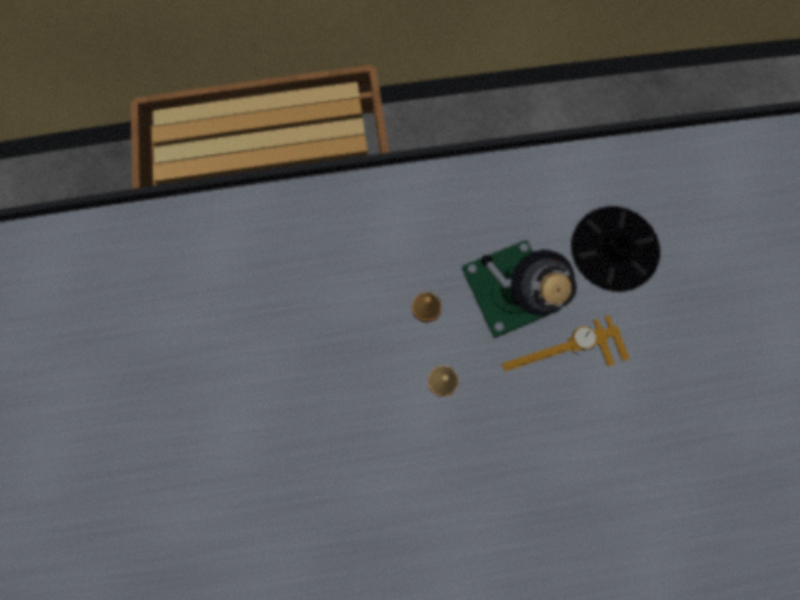

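The scene picture shows the chuck at about (235,355), leaning towards the robot, and the top picture shows it at about (543,283). Next I fit the chuck's revolved profile to both depth maps.

```bash
cat >> h.py <<'E'
from scipy.optimize import least_squares
def axis(yaw,t=np.radians(28)): return np.array([-np.sin(t)*np.cos(yaw),-np.sin(t)*np.sin(yaw),np.cos(t)])
PROF=np.array([[45,-18],[45,-8],[33.5,-8],[33.5,7.5],[29,7.5],[29,18],[23,18]])/1000
def sdf(P,p):
    a=axis(p[3]);d=P-p[:3];h=d@a;r=np.linalg.norm(d-h[:,None]*a,axis=1);q=np.stack([r,h],1)
    A,B=PROF[:-1],PROF[1:];best=None
    D=[]
    for x,y in zip(A,B):
        t=np.clip(((q-x)@(y-x))/((y-x)@(y-x)),0,1);D.append(np.linalg.norm(q-x-t[:,None]*(y-x),axis=1))
    return np.min(D,0),h,r
def fit(P,p):
    for k in range(6):
        m=sdf(P,p)
        keep=(m[1]>-.018)&(m[1]<.0165)&(m[2]<.052)&(m[2]>.024)
        if k==0: keep=(abs(m[1])<.03)&(m[2]<.06)
        Q=P[keep]
        p=least_squares(lambda x:sdf(Q,x)[0],p,loss='soft_l1',f_scale=.0015,x_scale=[.01,.01,.01,.1]).x
    return p,len(Q),np.median(sdf(Q,p)[0])
E
python3 - <<'E'
from h import *
v,u=np.mgrid[0:384,0:512]
C={}
for n in("scene","top"):
    im=np.load(n+".npy",allow_pickle=True).item()
    P,z=cloud(im,im["cam_to_world"],u.ravel(),v.ravel());C[n]=(P.reshape(384,512,3))
g=C["top"][185,355];print("top crown",g, "scene ring",C["scene"][230,152])
for n in C:
    P=C[n].reshape(-1,3);P=P[np.linalg.norm(P-g,axis=1)<.11]
    best=None
    for y in(-.3,0,.3):
        f=fit(P,np.r_[g-.03*axis(y),y])
        print(n,y,f[0].round(4),f[1:])
P=np.vstack([C[n].reshape(-1,3) for n in C]);P=P[np.linalg.norm(P-g,axis=1)<.11]
f=fit(P,np.r_[g-.03*axis(0),0]);print(f, axis(f[0][3]))
E
```

```text
top crown [ 0.64412551 -0.15884026  0.20069107] scene ring [ 0.6855111  -0.1630118   0.19345043]
scene -0.3 [ 0.6577 -0.1563  0.1758  0.2498] (1349, np.float64(0.00042682171991637735))
scene 0 [ 0.6577 -0.1563  0.1758  0.2498] (1349, np.float64(0.0004268217199147606))
scene 0.3 [ 0.6577 -0.1563  0.1758  0.2498] (1349, np.float64(0.00042682172504853594))
top -0.3 [ 0.6585 -0.1585  0.1744  0.2568] (740, np.float64(0.000693704397552035))
top 0 [ 0.6585 -0.1585  0.1744  0.2568] (740, np.float64(0.0006937043505114448))
top 0.3 [ 0.6585 -0.1585  0.1744  0.2568] (740, np.float64(0.0006937044462203088))
(array([ 0.65805104, -0.15673426,  0.17496222,  0.23156941]), 2071, np.float64(0.000700966857746386)) [-0.45694015 -0.10774622  0.88294759]
```

jog_arm(increments=[[[10,15,6,0.3,-1.13,0],[15,19,4,0.3,-1.13,0],[15,19,4,0.3,-1.13,0],[15,19,4,0.3,-1.13,0],[15,19,4,0.3,-1.13,0],[15,19,4,0.3,-1.13,0],[15,19,4,0.3,-1.13,0],[15,19,4,0.3,-1.13,0]]], gripper=1)

```text
clock: 0.77
ee_pos: [0.3698, -0.4756, 0.2768]
eef_rot: [3.121, -0.164, 0.387]
force: [0.3, -0.5, 0.5]
grip_width: 0.0856
gripper_force: 0.0
```

jog_arm(increments=[[[15,19,0,0.3,-1.13,0],[15,19,0,0.3,-1.13,0],[15,19,0,0.3,-1.13,0],[15,19,0,0.3,-1.13,0],[15,19,0,0.3,-1.13,0],[15,19,0,0.3,-1.13,0],[15,19,0,0.3,-1.13,0],[15,19,0,0.3,-1.13,0]]])

```text
clock: 1.43
ee_pos: [0.4896, -0.3236, 0.2762]
eef_rot: [3.1, -0.326, 0.392]
force: [0.4, -0.3, -1.4]
grip_width: 0.0856
gripper_force: 0.0
```

jog_arm(increments=[[[15,19,0,0.3,-1.13,0],[15,19,0,0.3,-1.13,0],[15,19,0,0.3,-1.13,0],[15,19,0,0.3,-1.13,0],[15,19,0,0.3,-1.13,0],[15,19,-4,0.3,-1.13,0],[15,19,-4,0.3,-1.13,0],[4,4,-2,0.3,-1.13,0]]])

```text
clock: 2.1
ee_pos: [0.5996, -0.1826, 0.2661]
eef_rot: [3.077, -0.488, 0.406]
force: [-0.9, 0.5, 0.8]
grip_width: 0.0857
gripper_force: 0.0
```

```bash
cat >> h.py <<'E'
def tool(s):
    T=np.eye(4);T[:3,:3]=R.from_euler('xyz',s["eef_rot"]).as_matrix();T[:3,3]=s["ee_pos"];return T
def wrist():
    s=arm.observe();T=tool(s);im=vision.get_image("wrist");return s,T,im,T@im["mount"]
E
python3 - <<'E'
from h import *
s,T,im,W=wrist();print(s["clock"],s["qpos"].round(3),s["ee_pos"],T[:3,:3].round(3).tolist(),im["mount"].round(3).tolist())
np.save("w0.npy",dict(im=im,W=W,T=T),allow_pickle=True)
v,u=np.mgrid[0:384,0:512]
P,z=cloud(im,W,u.ravel(),v.ravel());p0=np.array([.658,-.157,.175,.25])
P=P[(z>0)&(np.linalg.norm(P-p0[:3],axis=1)<.07)]
print(fit(P,p0))
cv2.imwrite("pics/w0.png",im["frame"])
E
```

```text
2.1 [ 0.617  0.237 -0.331  1.948 -0.345  0.578 -0.618] [ 0.59959372 -0.18262002  0.26613668] [[0.811, 0.366, 0.456], [0.349, -0.929, 0.126], [0.469, 0.057, -0.881]] [[0.0, -0.948, -0.318, 0.082], [1.0, -0.0, 0.0, -0.001], [-0.0, -0.318, 0.948, -0.132], [0.0, 0.0, 0.0, 1.0]]
(array([ 0.65727807, -0.15621082,  0.17525327,  0.24732141]), 3017, np.float64(0.000391810945859836))
```

View pics/w0.png

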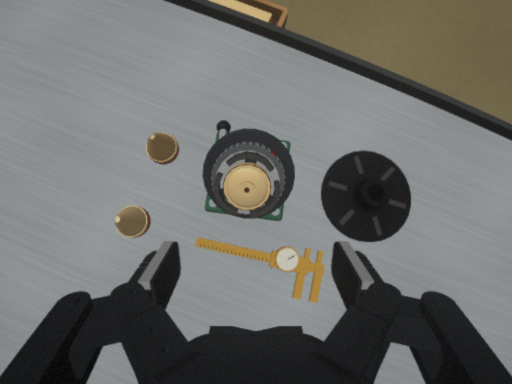

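The wrist picture shows the chuck at about (248,175) with its red flute at about (275,153). The wrist fit agrees with the first one to within 2 mm. Next I centre on the chuck axis and wind the wrist back to get a long clockwise stroke.

jog_arm(increments=[[[6,7,-1,-0.58,0.09,-0.29],[6,7.5,-1.5,0,0,0],[0,0,0,-3.19,-0.8,6.18],[0,0,0,-3.19,-0.8,6.18],[0,0,0,-3.19,-0.8,6.18],[0,0,0,-3.19,-0.8,6.18],[0,0,0,-3.19,-0.8,6.18],[0,0,0,-3.19,-0.8,6.18]]])

```text
clock: 2.82
ee_pos: [0.6092, -0.1741, 0.2637]
eef_rot: [2.75, -0.302, 1.18]
force: [-0.8, -0.1, 0.0]
grip_width: 0.0852
gripper_force: 0.0
```

```bash
cat >> h.py <<'E'
p=np.array([0.6573,-0.1562,0.1753]);a=axis(.2473)
def rep(tag=''):
    s=arm.observe();T=tool(s);d=s["ee_pos"]-p;h=d@a;e=d-h*a
    print(tag,s["clock"],'q',s["qpos"].round(2),'h %.1f'%(h*1e3),'off',(e*1e3).round(1),'tilt corr deg',np.degrees(np.cross(T[:3,2],-a)).round(2),
     'y ang %.1f'%np.degrees(np.arctan2(T[:3,1]@np.cross(a,[0,0,1]),T[:3,1]@np.cross(np.cross(a,[0,0,1]),a))),'tq %.2f'%(s["ft_torque"]@a),'F',s["force"].round(1),'w %.4f gf %.1f'%(s["grip_width"],s["gripper_force"]))
    return s,T
E
python3 -c "
from h import *
rep()"
```

```text
2.8167 q [ 0.7   0.26 -0.47  1.94 -0.22  0.55 -0.02] h 102.0 off [-1.6 -6.2 -1.6] tilt corr deg [0.3  0.11 0.17] y ang -39.9 tq 0.03 F [-0.8 -0.1  0. ] w 0.0852 gf 0.0
```

jog_arm(increments=[[[1,3,1,-3.19,-0.8,6.18],[1,3,1,-3.19,-0.8,6.18],[0,0,0,-3.19,-0.8,6.18],[0,0,0,-3.19,-0.8,6.18],[0,0,0,-3.19,-0.8,6.18],[0,0,0,-3.19,-0.8,6.18],[0,0,0,-3.19,-0.8,6.18],[0,0,0,-3.19,-0.8,6.18]]])

```text
clock: 3.48
ee_pos: [0.6112, -0.1682, 0.2657]
eef_rot: [2.665, 0.135, 2.065]
force: [-0.5, -0.5, 0.2]
grip_width: 0.0853
gripper_force: 0.0
```

jog_arm(increments=[[[0,0,0,-3.19,-0.8,6.18],[0,0,0,-3.19,-0.8,6.18],[0,0,0,-3.19,-0.8,6.18],[0,0,0,-3.19,-0.8,6.18],[0,0,0,-3.19,-0.8,6.18],[0,0,0,-3.19,-0.8,6.18],[0,0,0,0,0,0],[0,0,0,0,0,0]]])

```text
clock: 4.15
ee_pos: [0.6112, -0.1683, 0.2656]
eef_rot: [2.86, 0.411, 2.763]
force: [0.7, -0.1, 0.3]
grip_width: 0.0853
gripper_force: 0.0
```

```bash
python3 - <<'E'
from h import *
rep()
s,T,im,W=wrist()
v,u=np.mgrid[0:384,0:512]
P,z=cloud(im,W,u.ravel(),v.ravel());p0=np.r_[p,.25]
Q=P[(z>0)&(np.linalg.norm(P-p0[:3],axis=1)<.07)]
print(fit(Q,p0))
# finger tips in tool frame
L=(P-T[:3,3])@T[:3,:3]
m=(z>0)&(abs(L[:,0])<.02)&(abs(L[:,1])<.07)&(L[:,2]>-.05)&(L[:,2]<.03)
for sg in(-1,1):
    k=m&(sg*L[:,1]>0);q=L[k]*1e3;print(k.sum(),np.percentile(q[:,2],[50,95,99,100]).round(1),np.percentile(q[:,1],[1,5,50,95,99]).round(1), q[q[:,2]>np.percentile(q[:,2],97)].mean(0).round(1))
cv2.imwrite("pics/w1.png",im["frame"])
E
```

```text
4.15 q [ 1.02  0.34 -0.87  1.92  0.07  0.56  1.44] h 102.1 off [ 0.4 -0.4  0.1] tilt corr deg [-0.1   0.3  -0.01] y ang 57.5 tq -0.03 F [ 0.7 -0.1  0.3] w 0.0853 gf 0.0
(array([ 0.65769123, -0.15621746,  0.17544417,  0.24817067]), 3105, np.float64(0.0003858670964190748))
2648 [-30.4  -7.9  -4.1  -1.4] [-65.4 -59.4 -42.8 -40.7 -40.5] [  1.1 -41.1  -4.5]
2639 [-30.4  -7.8  -3.9  -2.1] [43.8 44.  46.1 61.9 67.3] [ 1.6 44.4 -4.5]
```

View pics/w1.png

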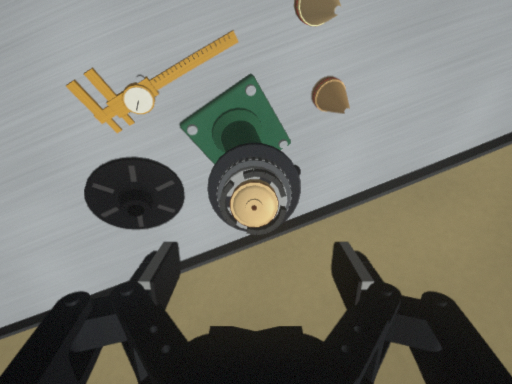

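The second wrist view shows the chuck at about (254,188) and gives the same axis to within 0.4 mm. The open tips sit about 2 mm behind the TCP. Now I descend along the axis.

jog_arm(increments=[[[4.6,1.15,-8.8,-0.1,0.3,0],[4.6,1.55,-8.8,0,0,0],[4.6,1.15,-8.8,0,0,0],[4.6,1.15,-8.8,0,0,0],[4.6,1.15,-8.8,0,0,0],[4.6,1.15,-8.8,0,0,0],[4.6,1.15,-8.8,0,0,0],[4.6,1.15,-8.8,0,0,0]]])

```text
clock: 4.87
ee_pos: [0.6486, -0.1583, 0.1943]
eef_rot: [2.865, 0.408, 2.77]
force: [-0.4, -0.6, 0.3]
grip_width: 0.0855
gripper_force: 0.0
```

jog_arm(increments=[[[2.3,0.6,-4.4,0,0,0],[2.3,0.6,-4.4,0,0,0],[2.3,0.6,-4.4,0,0,0],[0,0,0,0,0,0],[0,0,0,0,0,0],[0,0,0,0,0,0],[0,0,0,0,0,0],[0,0,0,0,0,0]]])

```text
clock: 5.53
ee_pos: [0.6551, -0.157, 0.1826]
eef_rot: [2.866, 0.409, 2.769]
force: [-0.1, -1.0, 0.2]
grip_width: 0.0855
gripper_force: 0.0
```

```bash
python3 - <<'E'
from h import *
rep()
im=vision.get_image("scene");cv2.imwrite("pics/s1.png",cv2.resize(im["frame"][180:300,80:240],(800,600),interpolation=cv2.INTER_CUBIC))
E
```

```text
5.5333 q [ 0.8   0.48 -0.71  1.92  0.22  0.41  1.29] h 7.6 off [1.3 0.  0.7] tilt corr deg [0.02 0.04 0.02] y ang 57.8 tq -0.01 F [-0.1 -1.   0.2] w 0.0855 gf 0.0
```

View pics/s1.png

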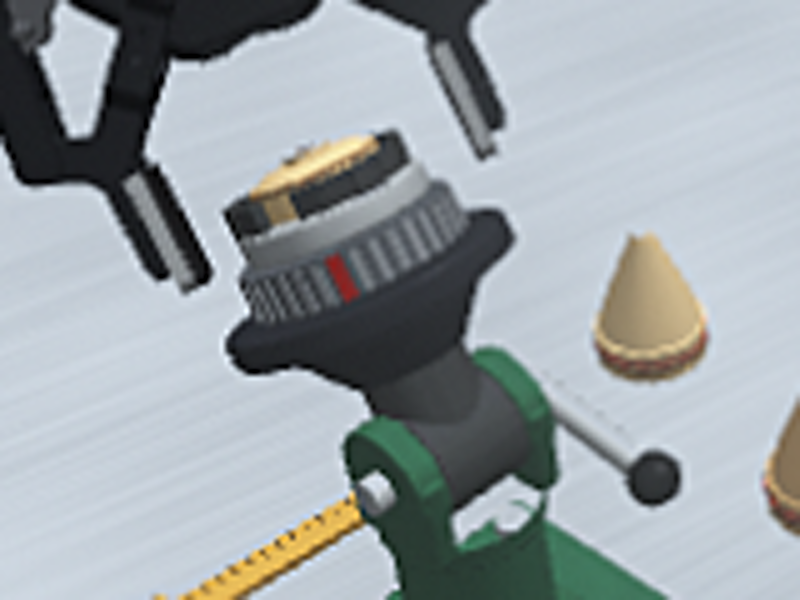

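The crop shows the open fingers on either side of the knurled ring, tips at about (190,290) and (487,155), both clear of the flange. I lower a little more, then close.

jog_arm(increments=[[[0.9,0.4,-3.1,0,0,0],[1.0,0.35,-3.2,0,0,0],[0,0,0,0,0,0],[0,0,0,0,0,0],[0,0,0,0,0,0],[0,0,0,0,0,0],[0,0,0,0,0,0],[0,0,0,0,0,0]]])

```text
clock: 6.25
ee_pos: [0.657, -0.156, 0.176]
eef_rot: [2.866, 0.409, 2.77]
force: [-1.2, 0.9, 0.1]
grip_width: 0.0855
gripper_force: 0.0
```

jog_arm(increments=[[[0,0,0,0,0,0],[0,0,0,0,0,0],[0,0,0,0,0,0],[0,0,0,0,0,0],[0,0,0,0,0,0],[0,0,0,0,0,0],[0,0,0,0,0,0],[0,0,0,0,0,0]]], gripper=-1)

```text
clock: 6.92
ee_pos: [0.6563, -0.1577, 0.1763]
eef_rot: [2.868, 0.409, 2.769]
force: [-8.9, -3.6, 8.8]
grip_width: 0.0649
gripper_force: 62.8
```

```bash
python3 - <<'E'
from h import *
rep()
im=vision.get_image("scene");cv2.imwrite("pics/s2.png",cv2.resize(im["frame"][180:300,80:240],(800,600),interpolation=cv2.INTER_CUBIC))
E
```

```text
6.9167 q [ 0.79  0.48 -0.7   1.92  0.23  0.4   1.29] h 1.6 off [-0.3 -1.3 -0.3] tilt corr deg [ 0.13 -0.04  0.06] y ang 57.8 tq 0.05 F [-8.9 -3.6  8.8] w 0.0649 gf 62.8
```

View pics/s2.png

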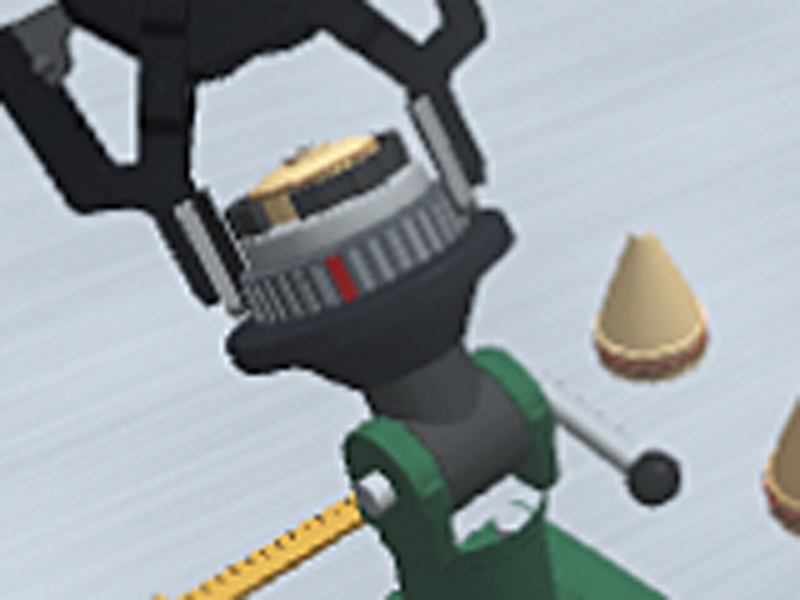

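The crop shows both pads on the ring, but the left tip at about (237,310) is close to the flange, and the axial force is about 12 N. I open, raise 3 mm, recentre and regrip.

jog_arm(increments=[[[0,0,0,0,0,0],[0,0,0,0,0,0],[0,0,0,0,0,0],[-0.9,-0.95,1.2,0,0,0],[-0.9,-0.95,1.2,0,0,0],[0,0,0,0,0,0],[0,0,0,0,0,0],[0,0,0,0,0,0]]], gripper=0.8)

```text
clock: 7.63
ee_pos: [0.6552, -0.1579, 0.1783]
eef_rot: [2.865, 0.409, 2.769]
force: [-0.1, -0.7, 0.3]
grip_width: 0.0769
gripper_force: 0.0
```

jog_arm(increments=[[[0,0,0,0,0,0],[0,0,0,0,0,0],[0,0,0,0,0,0],[0,0,0,0,0,0],[0,0,0,0,0,0],[0,0,0,0,0,0],[0,0,0,0,0,0],[0,0,0,0,0,0]]], gripper=-1)

```text
clock: 8.3
ee_pos: [0.6548, -0.158, 0.179]
eef_rot: [2.866, 0.409, 2.77]
force: [-8.2, -0.7, 10.3]
grip_width: 0.0643
gripper_force: 62.7
```

```bash
python3 - <<'E'
from h import *
s,T=rep();f=s["force"];print("axial",f@a,"lat",f-(f@a)*a, s["ft_torque"])
E
```

```text
8.3 q [ 0.8   0.48 -0.7   1.92  0.23  0.4   1.29] h 4.6 off [-0.4 -1.3 -0.4] tilt corr deg [ 0.04 -0.02  0.02] y ang 57.8 tq -0.04 F [-8.2 -0.7 10.3] w 0.0643 gf 62.7
axial 12.940413280248372 lat [-2.35275586  0.77874495 -1.11156571] [0.2000555  1.06373846 0.20046292]
```

The axial force is unchanged after raising 3 mm, so it comes from pad-swing friction and not the flange. I start turning.

jog_arm(increments=[[[0,0,0,1.37,0.34,-2.65],[0,0,0,1.37,0.34,-2.65],[0,0,0,1.37,0.34,-2.65],[0,0,0,1.37,0.34,-2.65],[0,0,0,1.37,0.34,-2.65],[0,0,0,1.37,0.34,-2.65],[0,0,0,1.37,0.34,-2.65],[0,0,0,1.37,0.34,-2.65]]])

```text
clock: 8.97
ee_pos: [0.6549, -0.1578, 0.1791]
eef_rot: [2.725, 0.265, 2.351]
force: [-6.9, 0.8, 7.9]
grip_width: 0.0644
gripper_force: 62.9
```

```bash
cat >> h.py <<'E'
def rp():
    s,T=rep();f=s["force"];print("axial %.1f"%(f@a),"lat",(f-(f@a)*a).round(1), s["ft_torque"].round(2))
E
python3 -c "
from h import *
rp()"
```

```text
8.9667 q [ 0.73  0.46 -0.6   1.92  0.09  0.39  0.99] h 4.6 off [-0.3 -1.1 -0.3] tilt corr deg [0.01 0.04 0.01] y ang 33.8 tq 0.47 F [-6.9  0.8  7.9] w 0.0644 gf 62.9
axial 10.0 lat [-2.3  2.  -0.9] [-0.15  1.03  0.6 ]
```

jog_arm(increments=[[[0,0,0,1.6,0.4,-3.09],[0,0,0,1.6,0.4,-3.09],[0,0,0,1.6,0.4,-3.09],[0,0,0,1.6,0.4,-3.09],[0,0,0,1.6,0.4,-3.09],[0,0,0,1.6,0.4,-3.09],[0,0,0,1.6,0.4,-3.09],[0,0,0,1.6,0.4,-3.09]]])

```text
clock: 9.63
ee_pos: [0.6551, -0.1577, 0.1792]
eef_rot: [2.653, 0.047, 1.906]
force: [-6.2, 0.7, 8.0]
grip_width: 0.0643
gripper_force: 63.2
```

jog_arm(increments=[[[0,0,0,1.6,0.4,-3.09],[0,0,0,1.6,0.4,-3.09],[0,0,0,1.6,0.4,-3.09],[0,0,0,1.6,0.4,-3.09],[0,0,0,1.6,0.4,-3.09],[0,0,0,1.6,0.4,-3.09],[0,0,0,1.6,0.4,-3.09],[0,0,0,1.6,0.4,-3.09]]])

```text
clock: 10.3
ee_pos: [0.6554, -0.1576, 0.1793]
eef_rot: [2.682, -0.18, 1.471]
force: [-3.9, -1.1, 6.9]
grip_width: 0.0643
gripper_force: 63.4
```

```bash
python3 - <<'E'
from h import *
rp()
im=vision.get_image("scene");cv2.imwrite("pics/s3.png",cv2.resize(im["frame"][180:300,80:240],(800,600),interpolation=cv2.INTER_CUBIC))
E
```

```text
10.3 q [ 0.54  0.41 -0.36  1.94 -0.21  0.38  0.28] h 4.6 off [ 0.2 -0.9 -0. ] tilt corr deg [-0.03  0.16  0.  ] y ang -22.3 tq 0.48 F [-3.9 -1.1  6.9] w 0.0643 gf 63.4
axial 8.0 lat [-0.3 -0.2 -0.2] [-0.13  0.87  0.59]
```

View pics/s3.png

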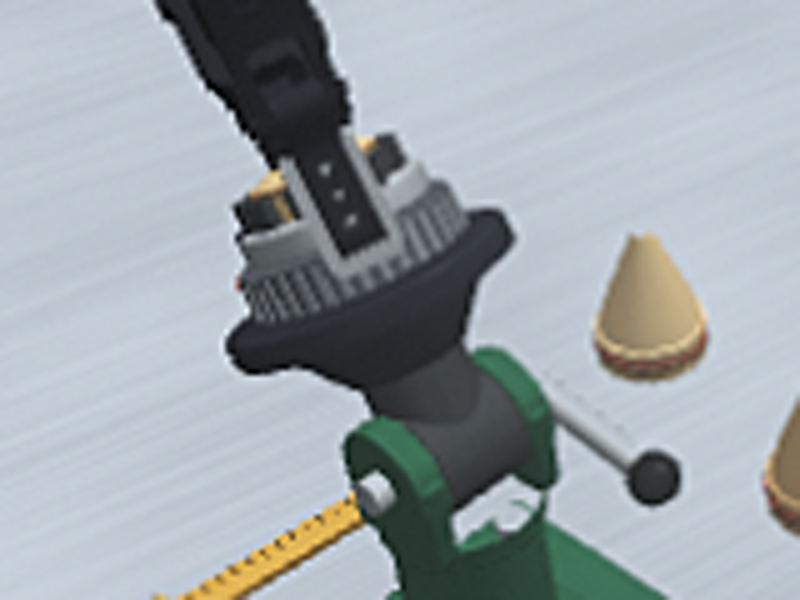

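The crop shows the tip mid-ring, well clear of the flange, and the red flute moved round to the left edge at about (240,285), so the ring is turning. I continue in 20° steps with a torque check after each.

jog_arm(increments=[[[0,0,0,1.14,0.29,-2.21],[0,0,0,1.14,0.29,-2.21],[0,0,0,1.14,0.29,-2.21],[0,0,0,1.14,0.29,-2.21],[0,0,0,1.14,0.29,-2.21],[0,0,0,1.14,0.29,-2.21],[0,0,0,1.14,0.29,-2.21],[0,0,0,1.14,0.29,-2.21]]])

```text
clock: 11.02
ee_pos: [0.6555, -0.1578, 0.1794]
eef_rot: [2.764, -0.323, 1.142]
force: [-4.4, 0.9, 7.1]
grip_width: 0.0639
gripper_force: 63.6
```

```bash
python3 -c "
from h import *
rp()"
```

```text
11.0167 q [ 0.47  0.4  -0.27  1.94 -0.31  0.39  0.01] h 4.6 off [ 0.3 -1.   0. ] tilt corr deg [0.01 0.17 0.02] y ang -42.3 tq 0.46 F [-4.4  0.9  7.1] w 0.0639 gf 63.6
axial 8.2 lat [-0.7  1.8 -0.1] [-0.05  0.77  0.59]
```

jog_arm(increments=[[[0,0,0,1.14,0.29,-2.21],[0,0,0,1.14,0.29,-2.21],[0,0,0,1.14,0.29,-2.21],[0,0,0,1.14,0.29,-2.21],[0,0,0,1.14,0.29,-2.21],[0,0,0,1.14,0.29,-2.21],[0,0,0,1.14,0.29,-2.21],[0,0,0,1.14,0.29,-2.21]]])

```text
clock: 11.68
ee_pos: [0.6557, -0.1579, 0.1795]
eef_rot: [2.897, -0.43, 0.784]
force: [-3.0, -0.3, 6.6]
grip_width: 0.0646
gripper_force: 63.7
```

```bash
python3 -c "
from h import *
rp()"
```

```text
11.6833 q [ 0.4   0.4  -0.18  1.95 -0.41  0.4  -0.25] h 4.6 off [ 0.5 -1.1  0.1] tilt corr deg [0.04 0.16 0.04] y ang -62.3 tq 0.55 F [-3.  -0.3  6.6] w 0.0646 gf 63.7
axial 7.2 lat [0.3 0.5 0.2] [-0.1   0.69  0.66]
```

jog_arm(increments=[[[0,0,0,0.57,0.14,-1.1],[0,0,0,0.57,0.14,-1.1],[0,0,0,0.57,0.14,-1.1],[0,0,0,0.57,0.14,-1.1],[0,0,0,0.57,0.14,-1.1],[0,0,0,0.57,0.14,-1.1],[0,0,0,0.57,0.14,-1.1],[0,0,0,0.57,0.14,-1.1]]])

```text
clock: 12.35
ee_pos: [0.6557, -0.1579, 0.1795]
eef_rot: [2.978, -0.466, 0.597]
force: [-3.3, -0.8, 6.4]
grip_width: 0.0644
gripper_force: 63.8
```

```bash
python3 -c "
from h import *
rp()"
```

```text
12.35 q [ 0.36  0.39 -0.14  1.95 -0.45  0.4  -0.39] h 4.6 off [ 0.6 -1.2  0.1] tilt corr deg [0.04 0.19 0.04] y ang -72.2 tq 0.64 F [-3.3 -0.8  6.4] w 0.0644 gf 63.8
axial 7.2 lat [ 0. -0.  0.] [-0.14  0.57  0.72]
```

jog_arm(increments=[[[0,0,0,0.57,0.14,-1.1],[0,0,0,0.57,0.14,-1.1],[0,0,0,0.57,0.14,-1.1],[0,0,0,0.57,0.14,-1.1],[0,0,0,0.34,0.09,-0.66],[0,0,0,0,0,0],[0,0,0,0,0,0],[0,0,0,0,0,0]]])

```text
clock: 13.02
ee_pos: [0.6558, -0.158, 0.1795]
eef_rot: [3.028, -0.48, 0.486]
force: [-3.5, -1.0, 6.5]
grip_width: 0.0642
gripper_force: 63.9
```

```bash
python3 - <<'E'
from h import *
rp()
im=vision.get_image("scene");rp();cv2.imwrite("pics/s4.png",cv2.resize(im["frame"][180:300,80:240],(800,600),interpolation=cv2.INTER_CUBIC))
E
```

```text
13.0167 q [ 0.34  0.39 -0.11  1.95 -0.48  0.4  -0.47] h 4.6 off [ 0.6 -1.2  0.1] tilt corr deg [0.04 0.2  0.05] y ang -77.9 tq 0.58 F [-3.5 -1.   6.5] w 0.0642 gf 63.9
axial 7.5 lat [-0.1 -0.2 -0.1] [-0.09  0.55  0.68]
 13.0667 q [ 0.34  0.39 -0.11  1.95 -0.48  0.4  -0.47] h 4.6 off [ 0.6 -1.2  0.1] tilt corr deg [0.04 0.2  0.05] y ang -77.9 tq 0.55 F [-3.5 -1.   7.3] w 0.0643 gf 63.9
axial 8.1 lat [ 0.2 -0.1  0.1] [-0.06  0.5   0.66]
```

View pics/s4.png

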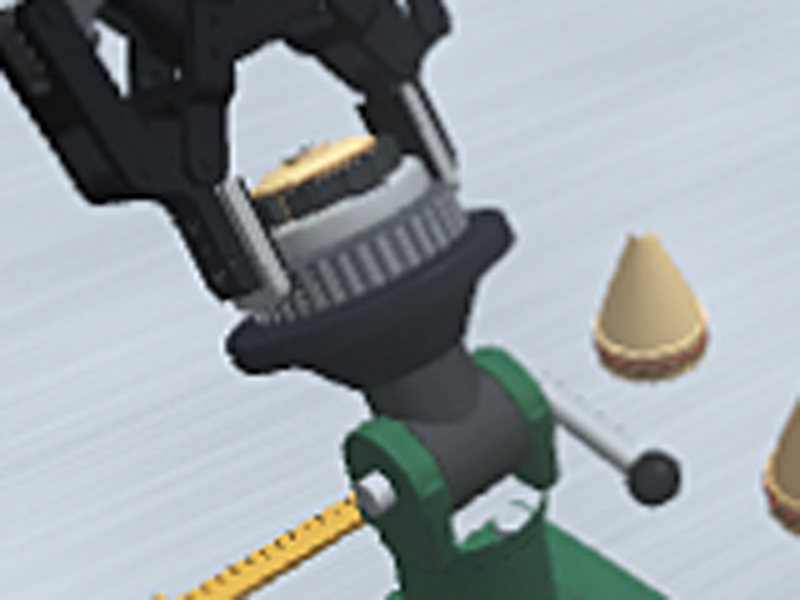

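The jaws have closed in around the top. At rest the torque reads about 0.57 N m. I advance a little and read it while still moving.

jog_arm(increments=[[[0,0,0,0,0,0],[0,0,0,0.27,0.07,-0.53],[0,0,0,0.27,0.07,-0.53],[0,0,0,0.27,0.07,-0.53],[0,0,0,0.27,0.07,-0.53],[0,0,0,0.27,0.07,-0.53],[0,0,0,0.27,0.07,-0.53],[0,0,0,0.27,0.07,-0.53]]])

```text
clock: 13.73
ee_pos: [0.6558, -0.158, 0.1795]
eef_rot: [3.066, -0.486, 0.404]
force: [-3.3, 0.2, 5.9]
grip_width: 0.0645
gripper_force: 63.9
```

```bash
python3 -c "
from h import *
rp()"
```

```text
13.7333 q [ 0.32  0.39 -0.09  1.95 -0.49  0.4  -0.52] h 4.6 off [ 0.6 -1.2  0.1] tilt corr deg [0.07 0.19 0.06] y ang -82.1 tq 0.84 F [-3.3  0.2  5.9] w 0.0645 gf 63.9
axial 6.7 lat [-0.3  1.  -0. ] [-0.29  0.46  0.86]
```

Moving torque is about 0.8 N m, inside the snug band. I release and retreat along the axis.

jog_arm(increments=[[[0,0,0,0,0,0],[0,0,0,0,0,0],[0,0,0,0,0,0],[0,0,0,0,0,0],[0,0,0,0,0,0],[0,0,0,0,0,0],[0,0,0,0,0,0],[0,0,0,0,0,0]]], gripper=1)

```text
clock: 14.4
ee_pos: [0.6552, -0.1579, 0.1783]
eef_rot: [3.068, -0.485, 0.401]
force: [0.4, -1.0, -0.1]
grip_width: 0.0854
gripper_force: 0.0
```

jog_arm(increments=[[[-2.3,-0.6,4.4,0,0,0],[-4.6,-1.15,8.8,0,0,0],[-4.6,-1.15,8.8,0,0,0],[-6,-1.5,11.6,0,0,0],[-6,-1.5,11.6,0,0,0],[-6,-1.5,11.6,0,0,0],[-6,-1.5,11.6,0,0,0],[-6,-1.5,11.6,0,0,0]]])

```text
clock: 15.07
ee_pos: [0.6131, -0.1686, 0.26]
eef_rot: [3.067, -0.486, 0.401]
force: [0.3, -0.5, -0.1]
grip_width: 0.0854
gripper_force: 0.0
```

jog_arm(increments=[[[-6,-1.5,11.6,0,0,0],[-6,-1.5,11.6,0,0,0],[-4,-1,8,0,0,0],[0,0,0,0,0,0],[0,0,0,0,0,0],[0,0,0,0,0,0],[0,0,0,0,0,0],[0,0,0,0,0,0]]])

```text
clock: 15.73
ee_pos: [0.5976, -0.1719, 0.2886]
eef_rot: [3.069, -0.484, 0.401]
force: [0.2, 0.2, -0.6]
grip_width: 0.0855
gripper_force: 0.0
```

```bash
python3 - <<'E'
from h import *
rp()
s,T,im,W=wrist()
C=np.linalg.inv(W)
def px(h):
    q=C[:3,:3]@(p+np.array([0,-.0005,0])+h*a)+C[:3,3];x,y=q[:2]/q[2];k=1+im["k1"]*(x*x+y*y);return im["fx"]*x*k+im["cx"],im["fy"]*y*k+im["cy"]
print(px(.018),px(.034))
u,v=px(.025);u0,v0=int(u)-60,int(v)-45;print(u0,v0)
cv2.imwrite("pics/w2.png",cv2.resize(im["frame"][v0:v0+90,u0:u0+120],(800,600),interpolation=cv2.INTER_CUBIC))
E
```

```text
15.7333 q [ 0.33  0.18 -0.03  1.95 -0.42  0.62 -0.59] h 129.0 off [-1.  -0.9 -0.6] tilt corr deg [0.01 0.02 0.01] y ang -82.2 tq -0.02 F [ 0.2  0.2 -0.6] w 0.0855 gf 0.0
axial -0.7 lat [-0.1  0.1 -0. ] [-0.08  0.46  0.  ]
(np.float64(256.89820613150783), np.float64(190.4227186848428)) (np.float64(256.99856050288713), np.float64(196.06706811924812))
196 147
```

View pics/w2.png

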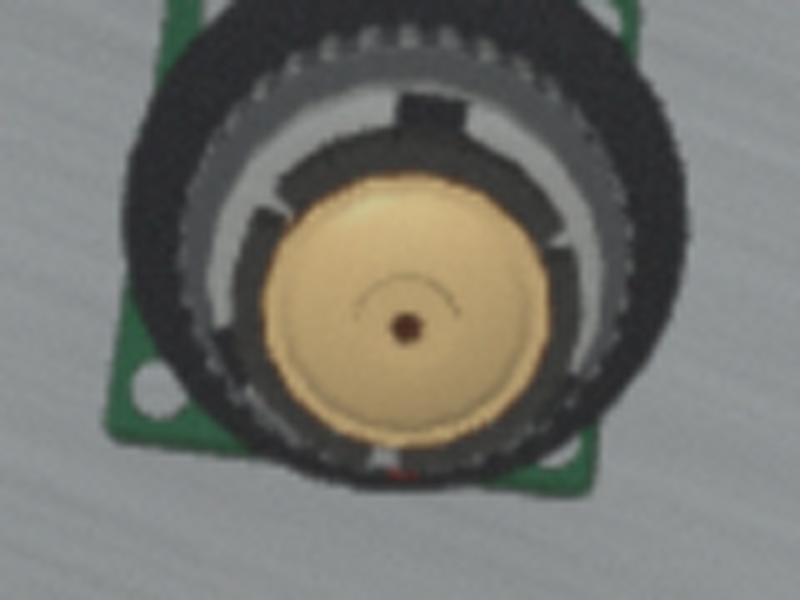

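The crop shows all three jaws on the belly and the crown dimple at (406,328). The predicted axis point is (407,327), so the top is centred, and the gripper is clear. I hand the job in.

```bash
python3 -c "
from station import arm
print(arm.finish_job())"
```

```text
the job is handed in; nothing more can be done
None
```

I turned the ring about 2.4 rad clockwise in one stroke, until the torque read about 0.8 N m (snug is 0.6–0.9), and the last picture shows the jaws holding the top centred; I let go, backed the gripper clear and handed the job in at about 16 s, but it returned no verdict.

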